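# Set and clamp the sliding leg of a recipe-book stand

## Robot

A 7-joint arm with a two-finger parallel gripper is mounted at the origin on a cart in front of the work surface, level with it; the furniture and walls round the work are solid. World frame = base frame: x ahead of the robot, y to its left, z up, the work surface at z = 0. Lengths are in m, angles in rad, forces in N, time in s.
With the tool pointing down it reaches from about 0.4 to 0.925 m from the base axis. Payload 4.1 kg.
Tool frame: the origin (TCP) lies at the very end of the fingers, on their centre line; the grasp point (between the pads) lies 19 mm behind it (grip_depth is the distance from the TCP to the grasp point, in m); z points along the fingers, y is the line along which they close (so a half turn about z gives the same grasp; the last joint's range is limited). The gripper opens to 85 mm and grips with 20 to 120 N. Pads are 22 mm wide; open, the fingers measure 114 mm over their backs; the gripper's body (76 mm by 85 mm) begins 54 mm behind the grasp point. The pads swing forward as they close: fully open they stand 13 mm farther back than shut.
Start: joints at [1.21, 0.398, 0.045, 1.537, -0.019, 1.207, -0.051], TCP at [0.168, -0.628, 0.231] pointing down, gripper open.
Joint ranges: [-2.82, 2.82], [-0.49, 2.23], [-1.37, 1.46], [0, 2.46], [-1.36, 4.5], [0.23, 2], [-2.94, 2.94]. Speed limits (rad/s): [2.57, 2.57, 3.14, 3.14, 3.14, 3.14, 3.14].

## Interface

Orientations are given as a unit quaternion [x, y, z, w].
In Python, from plant import * gives the robot as it stands. The module is installed in compiled form; this text tells all that it offers.
- The arm moves only by the tool apply_moves, never from a script. Its arguments are lists of equal length, an entry for each row: "travel": the shift along the tool's x, y, z in mm, a list of three; "twist": the turn, a rotation vector about the tool's x, y, z in degrees, a list of three; "fingers": the opening in per cent of the stroke, from 0 (shut) to 100 (fully open). A call has 1 to 5 rows; each row shifts and turns the commanded pose from where the row before left it, along the tool's axes as they then stand; what a row does not reach is not made up. A row lasts 1/12 s, in which the tool goes at most 41.7 mm and 7.16 degrees, less where a joint would pass 70% of its speed; a pose out of reach is approached as far as the arm can. A call with a gripper value outside its range is refused whole. The fingers move at their own pace and stop on an object; the grip force is fixed at half the most. Time passes only in rows, so rows that do not move let the fingers close. It gives the time, the measured TCP pose, the force, the opening and the grip force at its end, in the units of the state.
- read_state(): the state, without advancing time (a new reading comes with each control period).
- grab_frame(name): name is "scene" or "top" or "wrist"; returns (picture, depth): 480x640x3 uint8, red, green, blue; 480x640 float32, m along the optical axis (not along the pixel's ray), 0 where there is no reading.
- camera_params(name): a dict with "fov_y" (degrees; the focal length in pixels is half the picture's height over the tangent of half this angle, whatever the lens; pixels are square), "cx", "cy" (the principal point, pixels), "R" (3x3) and "t" (3): a world point X has camera coordinates R X + t; the wrist camera has in their place "T_tool_cam" (4x4, takes a point from camera to tool coordinates, whose origin is the TCP and whose axes are the flange's). Camera axes: x right, y down, z forward; pixel columns grow to the right and rows downward; lengths in m; the calibration is good to about 2 mm. A picture is of the moment at which its call begins: read the wrist's pose just before it. camera_params takes no time and is no camera call.
- sign_off(): hands the job in; it is judged then, once.
The state is a dict: "t": time; "joint_positions": joint angles; "qvel": joint speeds; "effort": joint torques, N m; "eef_pos": TCP position; "eef_rot": TCP orientation; "contact_force": force on the tool from outside, world axes, zero at the start; "wrist_torque": the same for the moment, N m; "width": opening from 0.0 (shut) to 1.0 (fully open); "grasp_force": force on a finger pad.
Only numpy, scipy, OpenCV 4.12 (cv2) and the standard library are available. Lean on these libraries where they do the work, as an engineer would, in place of code of your own. Each camera call takes 0.05 s, during which the arm holds its last target. There are 200 camera calls.

## Task

The recipe-book stand lies folded on its face with its spring-loaded leg drawn in and the leg's cam lever open. Push the leg out until its pointer is level with the marker clip on the scale, and with the leg held there against its spring swing the cam lever fully closed against the carriage; do not close the lever before the leg is at the marker. Finish while still holding the leg at the marker with the lever closed - do not let go - and leave the marker clip and the mug, salt shaker and garlic bulb where they are.

Things in the scene. Friction and masses are not known exactly. Their poses are not given: they have to be found in the camera images.
- stand: Recipe-book stand lying flat, fixed: pale wooden board 230 x 150 x 18 mm. Origin under its centre, on the counter; z up, x the way the leg slides out (roughly away from the robot). Book ledge at the -x end, top 35 mm above the counter; guide bracket at x 92 to 108, |y| < 18 mm, top 37.5 mm; thin scale rail along x at y = -60 mm, top 22 mm.
- leg: Sliding leg: flat bar, rubber foot at the +x end, upright black carriage block at the rear. Origin under the carriage's centre, 18 mm above the counter, axes as the stand's; drawn in it is at x = -50 mm of the stand, travel 100 mm to +x. A spring draws it in with 1.5 N, rising to 3.5 N at the farthest marker, lever open or closed: let go, it runs back.
- carriage_top (a point): Centre of the carriage block's top, 62 mm above the counter. The block is 50 mm long (x) and 18 mm wide (y -9 to +9 of the leg). With the lever closed, block and lever pinched together across y measure 29.5 mm (y -9 to +20.5), so the middle of that pinch is at y = +5.8 mm of the leg.
- finger_tab (a point): Middle of the rear (-x) face of the finger tab, an upright 6 mm plate at the carriage's front end, on the -y side: x +22 to +28, y -6 to -42, z 10 to 44 mm in the leg's frame (28 to 62 mm above the counter). A finger beside the carriage at -y, behind the tab, pushes the leg out by it; the face is 22 mm ahead of the leg's origin.
- leg_index (a point): Tip of the thin steel pointer on the -y end of the finger tab, at x +25, y -47, z 30 mm in the leg's frame. The leg is at the marker when this point and mark have the same x in the stand's frame.
- mark (a point): Tip of the thin raised steel line on the marker clip, a dark steel clip 12 x 14 x 8 mm on the scale rail, top 27.5 mm above the counter. It lies 40 to 80 mm farther along the stand's x than the pointer of the drawn-in leg. The clip shifts if pushed with more than 4 N.
- lever_tip (a point): Middle of the rounded end of the steel cam lever, 38 mm from its vertical pin (pin at x -18, y +16 mm in the leg's frame). The lever points to +x, is up to 9 mm thick and spans 32 to 58 mm above the counter; open, its outer face stands up to 43 mm out to +y from the leg's middle. Squeezing it and the carriage between two fingers closes it.
- lever (a joint): Angle of the cam lever in rad: 0 fully closed, alongside the carriage; 0.45 to 0.6 at the start; stop at 0.65. A light friction (about 2 N at the tip) keeps it where it is left; the clamp itself carries nothing of the spring.
- mug: White dotted coffee mug, 82 x 114 x 91 mm, upright, origin under its centre. Bystander.
- shaker: Glass salt shaker, 44 x 44 x 90 mm, upright, origin under its centre. Bystander.
- garlic: Garlic bulb, 60 x 60 x 59 mm, origin under its centre. Bystander.

How it is judged:
On the way, in this order (a step that is already met when the one before it is completed fails the run):
1. the leg is held by the robot with its pointer at the marker, the lever still open (x of leg_index in the frame of mark between -0.005 and 0.005 m and value of joint lever above 0.25 rad and contact force between the fingers and leg above 1 N), for 0.2 s.
2. the lever is fully closed with the leg held at the marker (x of leg_index in the frame of mark between -0.005 and 0.005 m and value of joint lever below 0.08 rad and contact force between the fingers and leg above 1 N), for 0.2 s.
At the end, for the whole second after the job is handed in: The leg's pointer is within 5 mm of the marker along the slide, the lever is within 0.08 rad of closed, the leg is still, and the fingers still hold the leg (contact force over 1 N) against its spring (all of step 2 and linear speed of leg below 0.01 m/s); the arm keeps its last pose, push and grip.
It fails at once if the lever is closed (below 0.2 rad) while the pointer is more than 8 mm from the marker (value of joint lever below 0.2 rad and (x of leg_index in the frame of mark below -0.008 m or x of leg_index in the frame of mark above 0.008 m)).
It fails at once if the marker clip is shifted by more than 4 mm (distance of mark from where it was at the start of the episode above 0.004 m).
It fails at once if the mug, salt shaker or garlic is shifted by more than 3 cm (distance of any of mug, shaker, garlic from where it was at the start of the episode above 0.03 m).
It also fails if it takes over 35 s, if anything falls off the work surface, if the arm or the gripper's body presses on something with over 40 N, if the wrist force passes 120 N, or if a joint passes its speed limit or range.

## Working session

There is one attempt and no reset: what is moved stays moved. The work goes in short steps, Python scripts to look and compute and a tool call to move; the robot and the scene stay as the last step left them, time stands still between calls to the robot, and variables do not carry over. Pictures are saved under pics/ and viewed, at most 10 in all, crops included, and the job is handed in when it is done.

Besides the shell and the picture viewer there is one more tool, called after "Emit:" as name(argument=value, ...) on one line, values as JSON. apply_moves: Moves the arm, as the interface text tells. Its arguments: {"type":"object","properties":{"travel":{"type":"array","items":{"type":"array","items":{"type":"number"}}},"twist":{"type":"array","items":{"type":"array","items":{"type":"number"}}},"fingers":{"type":"array","items":{"type":"number"}}},"required":["travel","twist","fingers"]}

```bash
mkdir -p pics
cat > h.py <<'E'
from plant import *
import numpy as np, cv2
from scipy.spatial.transform import Rotation as Ro
def cam(name, st=None):
    p=camera_params(name); f=240/np.tan(np.radians(p["fov_y"])/2)
    if "R" in p: R=np.array(p["R"]);t=np.array(p["t"]); A=R.T; o=-R.T@t
    else:
        T=np.array(p["T_tool_cam"]); Rw=Ro.from_quat(st["eef_rot"]).as_matrix()
        A=Rw@T[:3,:3]; o=Rw@T[:3,3]+np.array(st["eef_pos"])
    return f,p["cx"],p["cy"],A,o
def ray(c,u,v):
    f,cx,cy,A,o=c; d=A@np.array([(u-cx)/f,(v-cy)/f,1]); return o,d
def px3(c,u,v,z): o,d=ray(c,u,v); return o+d*z
def atz(c,u,v,z): o,d=ray(c,u,v); return o+d*(z-o[2])/d[2]
def tri(c1,p1,c2,p2):
    M=np.zeros((3,3));b=np.zeros(3)
    for c,p in((c1,p1),(c2,p2)):
        o,d=ray(c,*p); d=d/np.linalg.norm(d); P=np.eye(3)-np.outer(d,d); M+=P;b+=P@o
    return np.linalg.solve(M,b)
def proj(c,X):
    f,cx,cy,A,o=c; q=A.T@(np.array(X)-o); return cx+f*q[0]/q[2], cy+f*q[1]/q[2]
E
python3 - <<'E'
from h import *
s=read_state(); print(s)
for n in("scene","top"):
    im,d=grab_frame(n); np.save(f"{n}_d.npy",d); cv2.imwrite(f"pics/{n}.png",im[...,::-1]); print(n,camera_params(n))
print(camera_params("wrist"))
E
```

```text
{'t': 0.0, 'joint_positions': array([ 1.21003424,  0.39919421,  0.04505417,  1.53791507, -0.01873821,
        1.20689643, -0.05068329]), 'qvel': array([ 0.0005097 , -0.00161627, -0.00030021, -0.00186384,  0.00102136,
        0.00035057, -0.00038865]), 'effort': array([ 4.49303843e-04, -4.75124824e+01,  1.36412825e+00, -2.54222363e+01,
        1.14861637e-02,  9.44526982e-03,  7.63012000e-07]), 'eef_pos': array([ 0.16805946, -0.62722298,  0.23024684]), 'eef_rot': array([ 9.91440550e-01,  1.30555141e-01, -1.84087853e-04, -9.78279132e-04]), 'contact_force': array([ 0.77075725, -0.32690671, -0.83942195]), 'wrist_torque': array([ 0.01199473, -0.00864795, -0.05727878]), 'grasp_force': 0.0, 'width': 1.000254563086937}
scene {'fov_y': 46.4395933808678, 'cx': 307.31068386483247, 'cy': 236.1465722669909, 'R': array([[-0.87926338, -0.47625284,  0.00889669],
       [-0.34537036,  0.62454135, -0.70047656],
       [ 0.3280476 , -0.61897604, -0.71361995]]), 't': array([0.47006792, 0.20311512, 1.35063556])}
top {'fov_y': 56.378894669595894, 'cx': 322.8722129539792, 'cy': 236.74332430109476, 'R': array([[ 0.02951819, -0.99939955,  0.01814455],
       [-0.9804416 , -0.03248242, -0.19411119],
       [ 0.19458401, -0.01205986, -0.98081172]]), 't': array([-0.00468661,  0.50739687,  1.00336557])}
{'fov_y': 59.13770269302363, 'cx': 323.48899735640583, 'cy': 244.3931288429878, 'T_tool_cam': array([[-2.71248274e-04, -9.47754479e-01, -3.19000586e-01,
         8.28399858e-02],
       [ 9.99999958e-01, -2.25247169e-04, -1.81094491e-04,
         2.63653387e-04],
       [ 9.97791356e-05, -3.19000622e-01,  9.47754501e-01,
        -1.42169696e-01],
       [ 0.00000000e+00,  0.00000000e+00,  0.00000000e+00,
         1.00000000e+00]])}
```

View pics/scene.png

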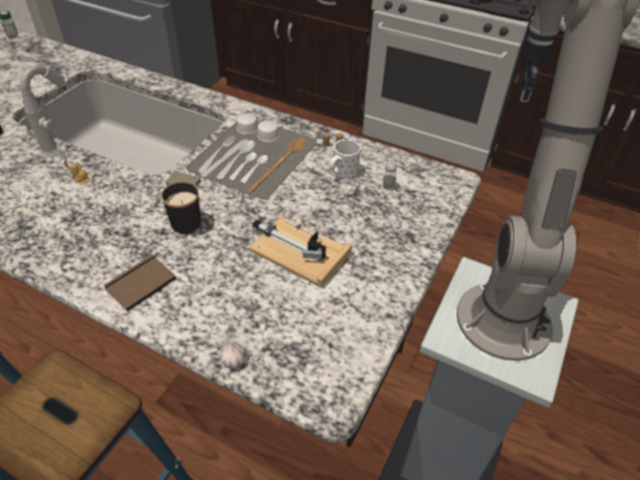

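View pics/top.png

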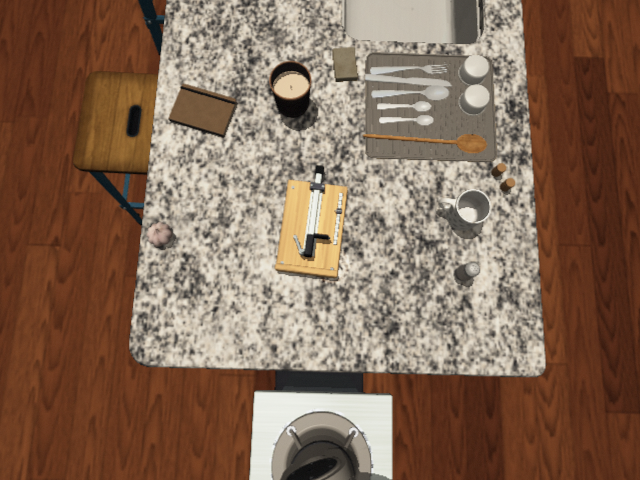

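The scene view shows the stand at about (300,248). The top view shows it at (313,230), with the carriage at (309,246), the tab at (322,237), the open lever at (298,245) and the scale rail near (338,218). The shaker and mug are well off to the right and the garlic is to the left.

Run:
```python
from h import *
c=cam("top"); d=np.load("top_d.npy")
for n,u,v,z in[("BL",277,270,.018),("BR",338,277,.018),("TR",348,185,.018),("TL",289,180,.018),("carr",309,241,.062),("legfoot",320,170,.025),("clip?",338,208,.025),("shaker",468,272,.05),("mug",470,208,.1)]:
    print(n,atz(c,u,v,z).round(3),px3(c,u,v,d[v,u]).round(3))
s=read_state();print(Ro.from_quat(s["eef_rot"]).as_matrix().round(3))
```

```text
BL [0.429 0.118 0.018] [0.43  0.118 0.014]
BR [ 0.417 -0.028  0.018] [ 0.419 -0.029  0.003]
TR [ 0.647 -0.048  0.018] [ 0.654 -0.049 -0.004]
TL [0.654 0.099 0.018] [0.656 0.099 0.014]
carr [0.494 0.043 0.062] [0.494 0.043 0.061]
legfoot [0.681 0.023 0.025] [0.677 0.023 0.035]
clip? [ 0.585 -0.024  0.025] [ 0.585 -0.024  0.026]
shaker [ 0.435 -0.329  0.05 ] [ 0.43  -0.317  0.085]
mug [ 0.575 -0.322  0.1  ] [ 0.601 -0.354  0.007]
[[ 0.966  0.259 -0.001]
 [ 0.259 -0.966  0.002]
 [-0.    -0.002 -1.   ]]
```

Emit:
apply_moves(travel=[[26, -27, 0], [26, -27, 0], [26, -27, 0], [26, -27, 0], [26, -27, 0]], twist=[[0, 0, 0], [0, 0, 0], [0, 0, 0], [0, 0, 0], [0, 0, 0]], fingers=[100, 100, 100, 100, 100])

```text
t: 0.52
eef_pos: [0.2593, -0.4618, 0.2308]
eef_rot: [0.991, 0.13, -0.0, -0.0]
contact_force: [1.2, 0.1, 0.0]
width: 1.0
grasp_force: 0.0
```

Emit:
apply_moves(travel=[[26, -27, 0], [26, -27, 0], [26, -27, 0], [26, -27, 0], [26, -27, 0]], twist=[[0, 0, 0], [0, 0, 0], [0, 0, 0], [0, 0, 0], [0, 0, 0]], fingers=[100, 100, 100, 100, 100])

```text
t: 0.93
eef_pos: [0.3498, -0.2979, 0.2311]
eef_rot: [0.991, 0.13, -0.0, 0.0]
contact_force: [0.2, 0.5, 1.1]
width: 1.002
grasp_force: 0.0
```

Emit:
apply_moves(travel=[[26, -27, 0], [26, -27, 0], [26, -27, 0], [26, -27, 0], [26, -27, 0]], twist=[[0, 0, 0], [0, 0, 0], [0, 0, 0], [0, 0, 0], [0, 0, 0]], fingers=[100, 100, 100, 100, 100])

```text
t: 1.35
eef_pos: [0.4403, -0.134, 0.2312]
eef_rot: [0.991, 0.13, -0.0, 0.0]
contact_force: [0.5, -0.6, 0.3]
width: 0.999
grasp_force: 0.0
```

Emit:
apply_moves(travel=[[26, -27, 0], [26, -27, 0], [0, 0, 0], [0, 0, 0], [0, 0, 0]], twist=[[0, 0, 0], [0, 0, 0], [0, 0, 6.67], [0, 0, 6.67], [0, 0, 6.67]], fingers=[100, 100, 100, 100, 100])

```text
t: 1.77
eef_pos: [0.4762, -0.0692, 0.2308]
eef_rot: [0.999, -0.045, -0.001, -0.0]
contact_force: [0.9, -0.0, -0.8]
width: 1.002
grasp_force: 0.0
```

```bash
cat > snap.py <<'E'
import sys,pickle
from h import *
n=sys.argv[1]; s=read_state(); im,d=grab_frame("wrist"); c=cam("wrist",s)
pickle.dump((c,im,d,s),open(n+".pkl","wb"))
print(s["t"],s["eef_pos"].round(4),Ro.from_quat(s["eef_rot"]).as_matrix().round(3).tolist(),s["contact_force"].round(1))
# project nominal stand region for crop
q=np.array([proj(c,X) for X in [(.43,.12,.02),(.42,-.03,.02),(.65,-.05,.02),(.655,.1,.02)]]);print(q.round(0).tolist())
cv2.imwrite(f"pics/{n}.png",im[...,::-1])
E
python3 snap.py A
```

```text
1.7667 [ 0.4762 -0.0692  0.2308] [[0.996, -0.091, -0.001], [-0.091, -0.996, 0.0], [-0.001, 0.0, -1.0]] [ 0.9 -0.  -0.8]
[[119.0, 273.0], [286.0, 269.0], [275.0, -27.0], [71.0, -14.0]]
```

Emit:
apply_moves(travel=[[15, -36, 10], [15, -36, 10], [15, -36, 10], [0, 0, 0]], twist=[[0, 0, 0], [0, 0, 0], [0, 0, 0], [0, 0, 0]], fingers=[100, 100, 100, 100])

```text
t: 2.15
eef_pos: [0.5316, 0.0424, 0.1998]
eef_rot: [0.999, -0.037, -0.0, -0.003]
contact_force: [0.0, 0.3, -0.2]
width: 0.999
grasp_force: 0.0
```

```bash
python3 snap.py B
```

```text
2.15 [0.5316 0.0424 0.1998] [[0.997, -0.074, -0.001], [-0.074, -0.997, 0.006], [-0.001, -0.006, -1.0]] [ 0.   0.3 -0.2]
[[244.0, 333.0], [418.0, 333.0], [446.0, 37.0], [229.0, 47.0]]
```

View pics/B.png

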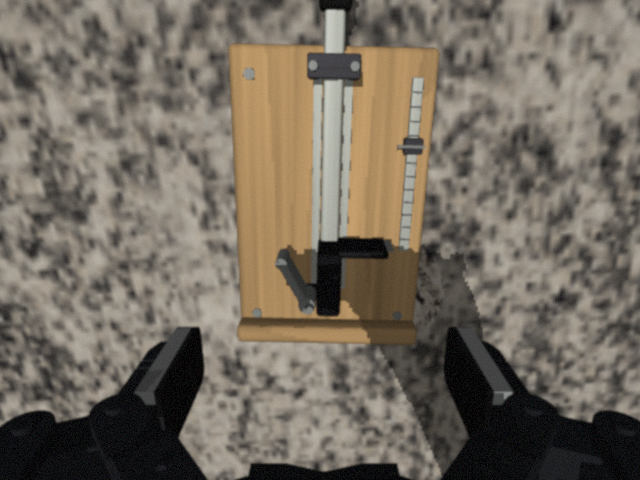

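View pics/A.png

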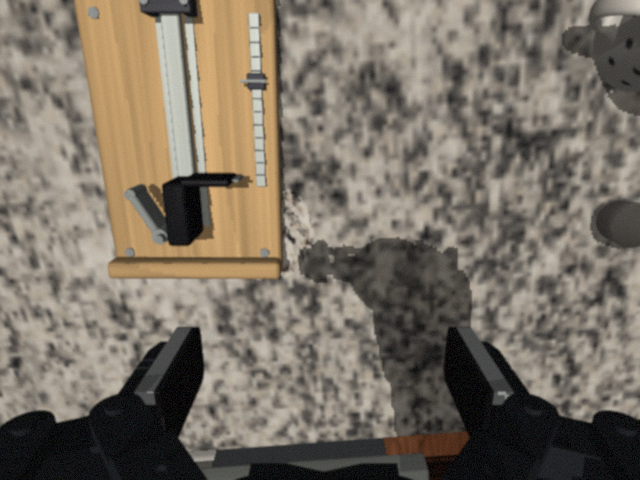

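B shows the clip at (412,146) with its steel line reaching left to about (398,147). The tab spans (340–387,248), the carriage is at (328,278) and the lever tip is at about (283,256). A shows the same from one side, with the clip at (257,80). I'll zoom in for the fine pixels.

Run:
```python
from h import *
a=cv2.imread("pics/B.png")[125:320,260:440]; b=cv2.imread("pics/A.png")[60:255,110:290]
o=np.hstack([cv2.resize(x,None,fx=2.2,fy=3,interpolation=cv2.INTER_CUBIC) for x in(a,b)])
o=cv2.convertScaleAbs(o,alpha=1.3,beta=15)
cv2.imwrite("pics/AB.png",o)
```

```text
(no output)
```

View pics/AB.png

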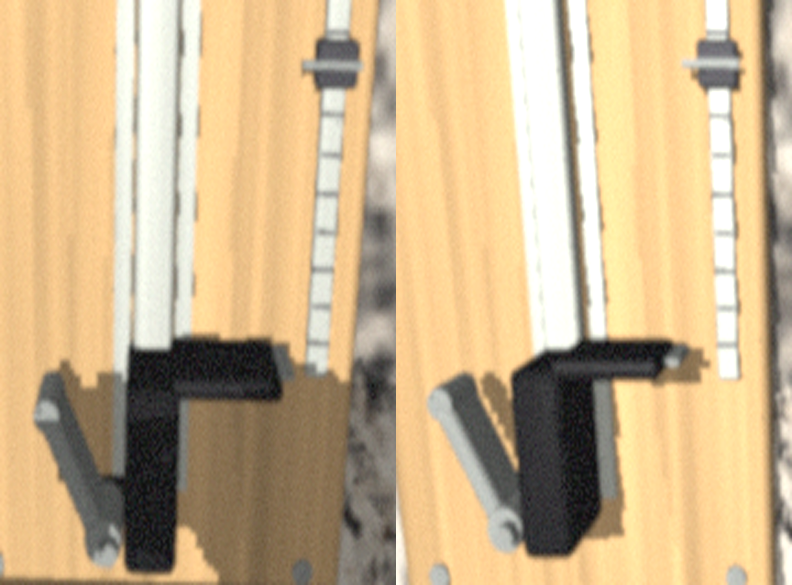

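Run:
```python
from h import *; import pickle
cA,_,dA,_=pickle.load(open("A.pkl","rb")); cB,_,dB,_=pickle.load(open("B.pkl","rb"))
B=lambda x,y:(260+x/2.2,125+y/3)
A=lambda x,y:(110+(x-396)/2.2,60+y/3)
P={}
for n,b,a in[("mark",(302,66),(684,64)),("clipR",(361,66),(744,64)),("ptr",(291,362),(688,352)),("levtip",(46,410),(437,402)),("pin",(103,545),(505,530)),("rail0",(317,374),(728,377))]:
    P[n]=tri(cA,A(*a),cB,B(*b)); print(n,P[n].round(4))
r0=atz(cB,*B(317,374),.022); r1=atz(cB,417,78,.022); print("rail",r0,r1,np.degrees(np.arctan2(*(r1-r0)[1::-1])))
q=[atz(cB,u,v,.018) for u,v in((231,45),(437,47))];print("front",q,np.degrees(np.arctan2(*(q[1]-q[0])[1::-1]))+90)
s=[atz(cB,u,v,.018) for u,v in((249,74),(257,313),(397,315))];print(s,np.degrees(np.arctan2(*(s[0]-s[1])[1::-1])),np.degrees(np.arctan2(*(s[2]-s[1])[1::-1]))+90)
for x,y in((126,355),(176,350),(126,570),(173,570)): print("carr",atz(cB,*B(x,y),.062).round(4))
yaw=np.arctan2(*(r1-r0)[1::-1]); ex=np.array([np.cos(yaw),np.sin(yaw),0]); ey=np.array([-ex[1],ex[0],0])
m=P["mark"]
for n in P: print(n,"rel ptr",((P[n]-P["ptr"])@ex).round(4),((P[n]-P["ptr"])@ey).round(4))
```

```text
mark [ 0.5791 -0.0145  0.0239]
clipR [ 0.5773 -0.0349  0.0203]
ptr [ 0.5075 -0.0073  0.0373]
levtip [0.5067 0.0765 0.0561]
pin [0.4707 0.0604 0.0573]
rail0 [ 0.4974 -0.0185  0.0218]
rail [ 0.49765922 -0.01853666  0.022     ] [ 0.62521908 -0.0293732   0.022     ] -4.855766887209095
front [array([0.65660406, 0.09901736, 0.018     ]), array([ 0.64448866, -0.04414583,  0.018     ])] -4.83721895138595
[array([0.63698342, 0.08893723, 0.018     ]), array([0.44773772, 0.10699787, 0.018     ]), array([ 0.43731694, -0.01233984,  0.018     ])] -5.451505506594635 -4.990508763809274
carr [0.5213 0.0485 0.062 ]
carr [0.5214 0.0326 0.062 ]
carr [0.4656 0.0529 0.062 ]
carr [0.4644 0.0371 0.062 ]
mark rel ptr 0.072 -0.0011
clipR rel ptr 0.0719 -0.0217
ptr rel ptr 0.0 0.0
levtip rel ptr -0.0079 0.0834
pin rel ptr -0.0424 0.0643
rail0 rel ptr -0.0091 -0.012
```

Emit:
apply_moves(travel=[[-12, -5, 35], [-12, -5, 35], [-12, -5, 30], [0, 0, 0], [0, 0, 0]], twist=[[0, 0, 0], [0, 0, 0], [0, 0, 0], [0, 0, 0], [0, 0, 0]], fingers=[80, 80, 80, 80, 80])

```text
t: 2.62
eef_pos: [0.4948, 0.0505, 0.1006]
eef_rot: [0.999, -0.043, -0.002, 0.001]
contact_force: [0.9, 0.6, 1.0]
width: 0.799
grasp_force: 0.0
```

```bash
python3 snap.py C
python3 - <<'E'
from h import *; import pickle
c,_,d,s=pickle.load(open("C.pkl","rb"))
L=np.array([.487,.0425,.018]);y=np.radians(-5);R=Ro.from_euler('z',y).as_matrix()
print("TCP in leg",R.T@(s["eef_pos"]-L)*1e3,s["width"])
for n,p in dict(tab=(22,-24,44),tabend=(22,-42,44),carFL=(25,9,44),carRR=(-25,-9,44),ptr=(25,-47,30)).items(): print(n,np.round(proj(c,L+R@np.array(p)/1e3)))
E
```

```text
2.6167 [0.4948 0.0505 0.1006] [[0.996, -0.086, -0.003], [-0.086, -0.996, -0.001], [-0.003, 0.001, -1.0]] [0.9 0.6 1. ]
[[220.0, 365.0], [465.0, 360.0], [522.0, -93.0], [181.0, -71.0]]
TCP in leg [ 7.02761577  8.6857306  82.59082419] 0.79917979958003
tab [395. 259.]
tabend [435. 259.]
carFL [323. 253.]
carRR [359. 348.]
ptr [438. 243.]
```

View pics/C.png

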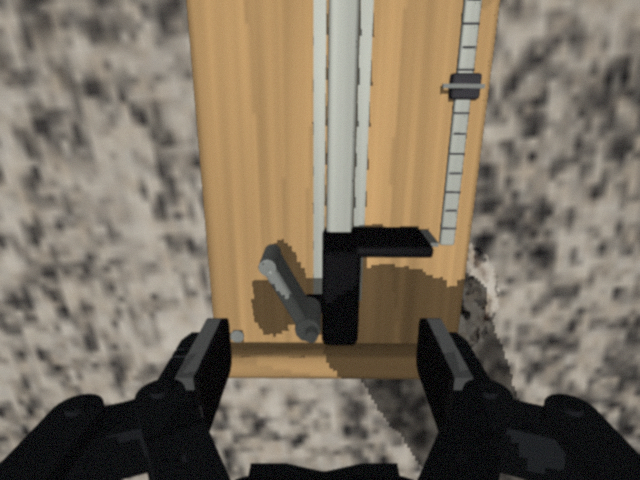

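C shows the predicted tab and carriage corners falling within a few pixels of the real ones: tab end at (432,256), carriage rear right at (357,344). The estimate is good to about 2 mm. I'll shift 10 mm to the left, then go down.

Emit:
apply_moves(travel=[[0, -10, 0], [0, 0, 15], [0, 0, 20], [0, 0, 20], [0, 0, 15]], twist=[[0, 0, 0], [0, 0, 0], [0, 0, 0], [0, 0, 0], [0, 0, 0]], fingers=[80, 80, 80, 80, 80])

```text
t: 3.08
eef_pos: [0.4994, 0.062, 0.0325]
eef_rot: [0.999, -0.044, 0.002, -0.0]
contact_force: [-1.3, -0.5, 0.7]
width: 0.798
grasp_force: 0.6
```

```bash
cat > leg.py <<'E'
from h import *
s=read_state();L=np.array([.487,.0425,.018]);R=Ro.from_euler('z',np.radians(-5)).as_matrix()
T=R.T@Ro.from_quat(s["eef_rot"]).as_matrix()
print("t",s["t"],"TCP in drawn-in leg",(R.T@(s["eef_pos"]-L)*1e3).round(1),"z",s["eef_pos"][2].round(4),"w",s["width"].round(3),"F leg",(R.T@s["contact_force"]).round(1),"M",s["wrist_torque"].round(2),"g",s["grasp_force"],"yawerr",np.degrees(np.arctan2(T[1,0],T[0,0])).round(2))
E
python3 leg.py
```

```text
Traceback (most recent call last):
  File "leg.py", line 4, in <module>
    print("t",s["t"],"TCP in drawn-in leg",(R.T@(s["eef_pos"]-L)*1e3).round(1),"z",s["eef_pos"][2].round(4),"w",s["width"].round(3),"F leg",(R.T@s["contact_force"]).round(1),"M",s["wrist_torque"].round(2),"g",s["grasp_force"],"yawerr",np.degrees(np.arctan2(T[1,0],T[0,0])).round(2))
                                                                                                                ^^^^^^^^^^^^^^^^
AttributeError: 'float' object has no attribute 'round'
```

Emit:
apply_moves(travel=[[10, 0, 0], [12, 0, 0], [12, 0, 0], [12, 0, 0], [10, 0, 0]], twist=[[0, 0, 0], [0, 0, 0], [0, 0, 0], [0, 0, 0], [0, 0, 0]], fingers=[80, 80, 80, 80, 80])

```text
t: 3.5
eef_pos: [0.5541, 0.0567, 0.0325]
eef_rot: [0.999, -0.044, -0.0, -0.0]
contact_force: [-4.3, 0.4, -0.7]
width: 0.803
grasp_force: 1.9
```

```bash
sed -i 's/s\["width"\].round(3)/round(s["width"],3)/' leg.py; python3 leg.py; python3 snap.py D
python3 - <<'E'
import cv2
cv2.imwrite("pics/Dc.png",cv2.convertScaleAbs(cv2.imread("pics/D.png"),alpha=1.6,beta=25))
E
```

```text
t 3.5 TCP in drawn-in leg [65.6 20.  14.5] z 0.0325 w 0.803 F leg [-4.3 -0.  -0.7] M [ 0.08  0.8  -0.13] g 1.934390366077423 yawerr -0.08
3.5 [0.5541 0.0567 0.0325] [[0.996, -0.089, -0.0], [-0.089, -0.996, 0.0], [-0.0, -0.0, -1.0]] [-4.3  0.4 -0.7]
[[221.0, 544.0], [519.0, 539.0], [620.0, 31.0], [169.0, 59.0]]
```

View pics/Dc.png

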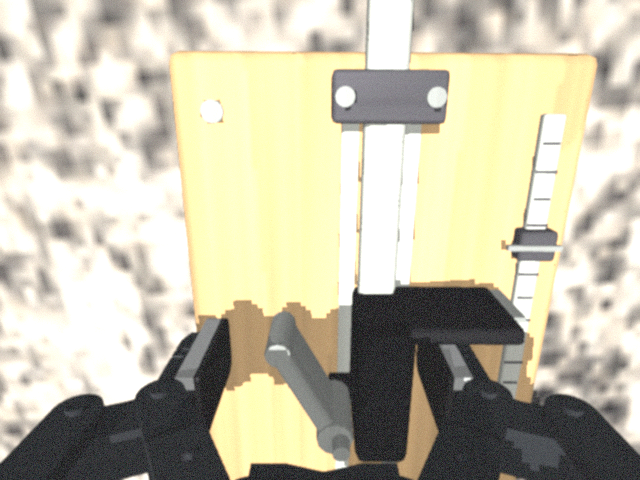

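D shows the pads either side of the carriage, with the tab pushed out ahead of the right finger. The mark line runs from (505,246) to (562,249), and the pointer is near (527,322). Now I'll work out the remaining distance.

Run:
```python
from h import *; import pickle
c,im,d,s=pickle.load(open("D.pkl","rb"))
L=np.array([.487,.0425,.018]);R=Ro.from_euler('z',np.radians(-5)).as_matrix()
for D in(53,55,57):
  print(D,{n:np.round(proj(c,L+R@(np.array(p)+[D,0,0])/1e3)).tolist() for n,p in dict(tabRend=(22,-42,44),tabFend=(28,-42,44),tabFbot=(28,-42,10),ptr=(25,-47,30),ptr0=(25,-42,30),carRR=(-25,-9,44),carRL=(-25,9,44)).items()})
P=R.T@(atz(c,505,246,.0275)-L)*1e3; Q=R.T@(atz(c,562,249,.0275)-L)*1e3; print("mark in leg0",P,Q,"disp needed",P[0]-25)
X=R.T@(atz(c,522,341,.062)-L)*1e3; print("tab rear end corner",X,"disp",X[0]-22)
for u,v in((405,460),(357,455)): print(R.T@(atz(c,u,v,.062)-L)*1e3)
m=cv2.convertScaleAbs(im[270:350,470:560,::-1],alpha=2,beta=20); cv2.imwrite("pics/Dz.png",cv2.resize(m,None,fx=6,fy=6,interpolation=cv2.INTER_NEAREST))
```

```text
53 {'tabRend': [525.0, 354.0], 'tabFend': [528.0, 337.0], 'tabFbot': [487.0, 290.0], 'ptr': [522.0, 323.0], 'ptr0': [508.0, 323.0], 'carRR': [408.0, 472.0], 'carRL': [356.0, 472.0]}
55 {'tabRend': [526.0, 348.0], 'tabFend': [529.0, 331.0], 'tabFbot': [488.0, 285.0], 'ptr': [523.0, 317.0], 'ptr0': [508.0, 317.0], 'carRR': [409.0, 468.0], 'carRL': [356.0, 468.0]}
57 {'tabRend': [527.0, 342.0], 'tabFend': [530.0, 325.0], 'tabFbot': [488.0, 280.0], 'ptr': [524.0, 312.0], 'ptr0': [509.0, 312.0], 'carRR': [409.0, 463.0], 'carRL': [356.0, 463.0]}
mark in leg0 [ 98.27619339 -46.72246397   9.5       ] [ 97.07808746 -67.87023098   9.5       ] disp needed 73.27619338645765
tab rear end corner [ 79.49964716 -40.43238971  44.        ] disp 57.49964715874471
[33.38996926 -7.58582831 44.        ]
[35.55770528  8.74887352 44.        ]
```

View pics/Dz.png

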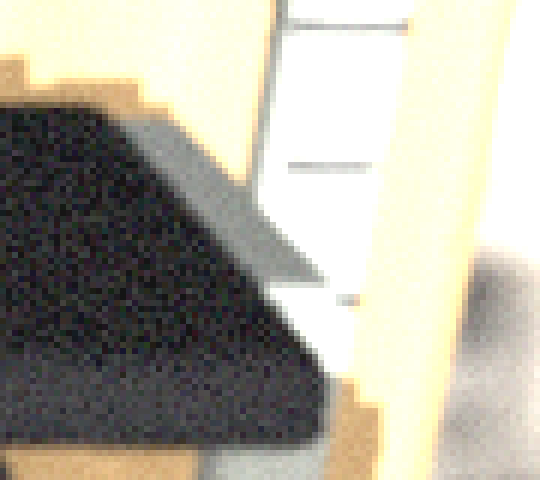

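The zoom shows the pointer tip at about (523.7,317), which puts the leg's travel at about 55 mm; the marker needs about 72–73 mm. I'll push 17 mm more.

Emit:
apply_moves(travel=[[9, 0, 0], [8, 0, 0], [0, 0, 0], [0, 0, 0]], twist=[[0, 0, 0], [0, 0, 0], [0, 0, 0], [0, 0, 0]], fingers=[80, 80, 80, 80])

```text
t: 3.88
eef_pos: [0.5706, 0.0552, 0.032]
eef_rot: [0.999, -0.044, 0.001, 0.0]
contact_force: [-3.7, 0.4, 1.8]
width: 0.801
grasp_force: 1.5
```

```bash
python3 leg.py; python3 snap.py E
python3 - <<'E'
from h import *; import pickle
c,im,d,s=pickle.load(open("E.pkl","rb"))
L=np.array([.487,.0425,.018]);R=Ro.from_euler('z',np.radians(-5)).as_matrix()
for D in(70,72,74): print(D,np.round(proj(c,L+R@np.array([D+25,-47,30])/1e3)),np.round(proj(c,L+R@np.array([D+25,-47,9.5])/1e3)))
u0,v0=450,260
m=cv2.convertScaleAbs(im[v0:v0+100,u0:u0+130,::-1],alpha=2,beta=20); cv2.imwrite("pics/Ez.png",cv2.resize(m,None,fx=6,fy=6,interpolation=cv2.INTER_NEAREST))
E
```

```text
t 3.8833 TCP in drawn-in leg [82.2 19.9 14. ] z 0.032 w 0.801 F leg [-3.7  0.1  1.8] M [-0.09  0.62 -0.07] g 1.465775290917577 yawerr -0.02
3.8833 [0.5706 0.0552 0.032 ] [[0.996, -0.088, 0.001], [-0.088, -0.996, -0.0], [0.001, -0.0, -1.0]] [-3.7  0.4  1.8]
[[223.0, 568.0], [514.0, 564.0], [610.0, 85.0], [174.0, 110.0]]
70 [523. 322.] [499. 296.]
72 [524. 317.] [500. 291.]
74 [525. 312.] [500. 286.]
```

View pics/Ez.png

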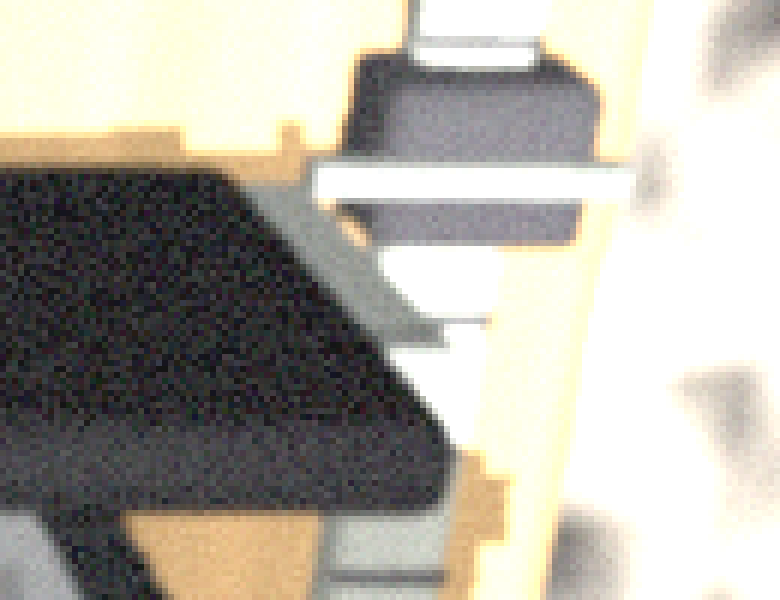

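The zoom puts the mark line at (502.5,290) and the pointer tip at (524,316). With their heights taken into account, both come out at 72.3 mm of travel, so they're level. Next I'll hold briefly, then close the fingers while shifting so the right pad stays beside the carriage.

Emit:
apply_moves(travel=[[0, 0, 0], [0, 4, 0], [0, 4, 0], [0, 3, 0], [0, 0, 0]], twist=[[0, 0, 0], [0, 0, 0], [0, 0, 0], [0, 0, 0], [0, 0, 0]], fingers=[80, 70, 60, 52, 52])

```text
t: 4.35
eef_pos: [0.5689, 0.0449, 0.0317]
eef_rot: [0.999, -0.044, 0.0, -0.001]
contact_force: [-3.5, 2.0, 3.2]
width: 0.518
grasp_force: 3.4
```

```bash
python3 leg.py
```

```text
t 4.35 TCP in drawn-in leg [81.4  9.6 13.7] z 0.0317 w 0.518 F leg [-3.6  1.7  3.2] M [ 0.52  0.61 -0.09] g 3.44153244048357 yawerr -0.02
```

Emit:
apply_moves(travel=[[0.6, 2, 0], [0, 2, 0], [0, 0, 0], [0, 0, 0], [0, 0, 0]], twist=[[0, 0, 0], [0, 0, 0], [0, 0, 0], [0, 0, 0], [0, 0, 0]], fingers=[45, 38, 25, 0, 0])

```text
t: 4.77
eef_pos: [0.5696, 0.0403, 0.0318]
eef_rot: [0.999, -0.044, 0.001, -0.0]
contact_force: [-4.4, 1.2, 6.6]
width: 0.322
grasp_force: 65.0
```

Emit:
apply_moves(travel=[[0, 0, 0], [0, 0, 0], [0, 0, 0], [0, 0, 0]], twist=[[0, 0, 0], [0, 0, 0], [0, 0, 0], [0, 0, 0]], fingers=[0, 0, 0, 0])

```text
t: 5.1
eef_pos: [0.5696, 0.0403, 0.0318]
eef_rot: [0.999, -0.044, 0.001, -0.0]
contact_force: [-3.7, 0.9, 6.1]
width: 0.324
grasp_force: 65.1
```

```bash
python3 leg.py; python3 snap.py F
python3 - <<'E'
from h import *; import pickle
c,im,d,s=pickle.load(open("F.pkl","rb"))
L=np.array([.487,.0425,.018]);R=Ro.from_euler('z',np.radians(-5)).as_matrix()
for D in(70,72,74): print(D,np.round(proj(c,L+R@np.array([D+25,-47,30])/1e3)),np.round(proj(c,L+R@np.array([D+25,-47,9.5])/1e3)))
cv2.imwrite("pics/Fz.png",cv2.resize(cv2.convertScaleAbs(im[230:380,290:500,::-1],alpha=2,beta=20),None,fx=3.8,fy=3.8,interpolation=cv2.INTER_NEAREST))
E
```

```text
t 5.1 TCP in drawn-in leg [82.5  5.  13.8] z 0.0318 w 0.324 F leg [-3.8  0.6  6.1] M [ 1.05  0.71 -0.22] g 65.06611567660002 yawerr -0.07
5.1 [0.5696 0.0403 0.0318] [[0.996, -0.088, 0.001], [-0.088, -0.996, 0.001], [0.001, -0.001, -1.0]] [-3.7  0.9  6.1]
[[194.0, 569.0], [485.0, 565.0], [566.0, 86.0], [131.0, 112.0]]
70 [479. 323.] [460. 297.]
72 [479. 318.] [461. 292.]
74 [480. 313.] [461. 287.]
```

View pics/Fz.png

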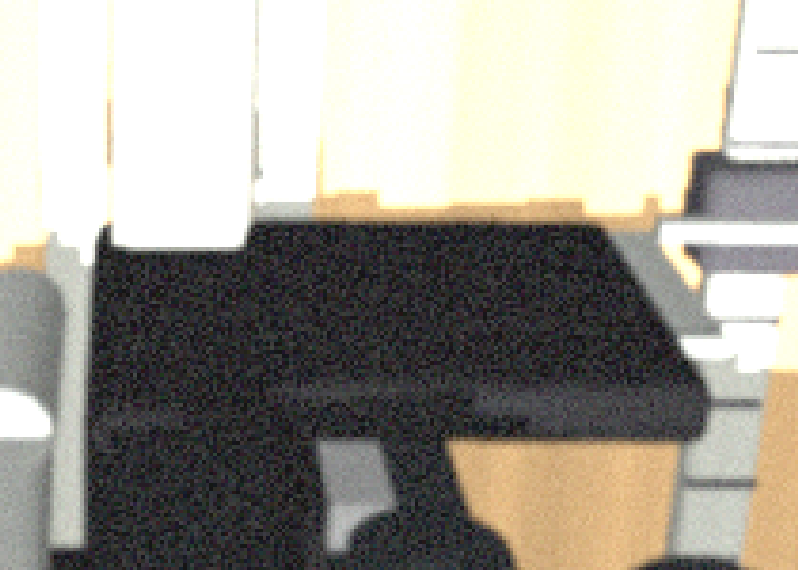

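The zoom shows the pointer tip at (479,318) and the mark line at row 291, both at about 72 mm of travel. The pads have stopped on a 27.5 mm pinch with 65 N, so the lever is fully closed. Handing in while still holding.

```bash
python3 -c "
from plant import *
print(sign_off())"
```

```text
the job is handed in; nothing more can be done
None
```

I handed the job in at about 5 s with the gripper still holding the leg: its pointer measured level with the marker to within about 1 mm, and the lever was squeezed closed at 65 N. The judge's verdict wasn't shown.

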